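Line up turned bud vases by height on the drying board

ROBOT

A 7-joint arm with a two-finger parallel gripper is mounted at the origin on the work surface. World frame = base frame: x ahead of the robot, y to its left, z up, the work surface at z = 0. Lengths are in m, angles in rad, forces in N, time in s.
With the tool pointing down it reaches from about 0.4 to 0.85 m from the base axis. Payload 10.4 kg.
Tool frame: the origin (TCP) lies on the mounting face of the last link; the fingertips stand r.tips_ahead ahead of it and the grasp point (between the pads) lies 164 mm ahead of it (r.tips_ahead is the distance from the TCP to the fingertips, in m); z points along the fingers, y is the line along which they close (so a half turn about z gives the same grasp; the last joint's range is limited). The gripper opens to 87 mm and grips with 3 to 60 N. Pads are 19 mm wide; open, the fingers measure 117 mm over their backs; the gripper's body (75 mm by 190 mm) begins 51 mm behind the grasp point.
Start: joints at [1.304, 0.332, -0.065, 1.46, 0.022, 1.35, -0.088], TCP at [0.151, -0.607, 0.405] pointing down, gripper open.
Joint ranges: [-2.6, 2.6], [-0.5, 2.12], [-1.47, 1.34], [0.16, 2.42], [-1.27, 4.41], [0.06, 2.06], [-2.6, 2.6]. Speed limits (rad/s): [2.22, 2.22, 2.79, 2.79, 3.14, 3.14, 3.14].

INTERFACE

Orientations are given as a unit quaternion [x, y, z, w].
In Python, from bench import telemetry, imaging, job, r gives the robot as it stands.
- The arm moves only by the tool move_arm, never from a script. Its argument "steps" is a list of rows, each an object of numbers: "dx", "dy", "dz": the shift along the tool's x, y, z in cm; "spin": the turn about the tool's z in rad. In form: [{"dx": .., "dy": .., "dz": .., "spin": ..}, ...]. A call has 1 to 12 rows; each row shifts and turns the commanded pose from where the row before left it, along the tool's axes as they then stand; what a row does not reach is not made up. A row lasts 1/10 s, in which the tool goes at most 50 mm and 8.59 degrees, less where a joint would pass 70% of its speed; a pose out of reach is approached as far as the arm can. A call with a gripper value outside its range is refused whole. "claw" is the finger opening in cm, from 0 to 8.7, set as the call begins (left out, the last holds). The fingers move at their own pace and stop on an object; "squeeze" is the grip in N (left out, the last holds). Time passes only in rows, so rows that do not move let the fingers close. It gives the time, the measured TCP pose, the force, the opening and the grip force at its end, in the units of the state.
- telemetry.read_state(): the state, without advancing time (a new reading comes with each control period).
- imaging.camera(name): name is "scene" or "top" or "wrist"; returns a dict with "img" (480x640x3 uint8, red, green, blue), "camera_matrix" (3x3 intrinsics, pixels), "D" ([k1, k2, p1, p2, k3] as OpenCV has them; the pictures are not rectified), "R" (3x3) and "t" (3): a world point X has camera coordinates R X + t. Camera axes: x right, y down, z forward; pixel columns grow to the right and rows downward; lengths in m; the calibration is good to about 2 mm. A picture is of the moment at which its call begins. There is no depth.
- job.close_job(): hands the job in; it is judged then, once.
The state is a dict: "time": time; "joint_positions": joint angles; "joint_vel": joint speeds; "joint_torque": joint torques, N m; "ee_pos": TCP position; "eef_rot": TCP orientation; "ft_force": force on the tool from outside, world axes, zero at the start; "torque": the same for the moment, N m; "width": finger opening in m; "grip_force": force on a finger pad.
Only numpy, scipy, OpenCV 4.12 (cv2) and the standard library are available. Lean on these libraries where they do the work, as an engineer would, in place of code of your own. Each camera call takes 0.05 s, during which the arm holds its last target. There are 200 camera calls.

TASK

Line up the four turned wooden bud vases on the drying board in order of height, each standing upright in the middle of its own cork disc: the tallest on the disc next to the upright end stop, then stepping down along the row to the shortest at the other end. Leave the amber oil jar standing where it is.

Things in the scene. Friction and masses are not known exactly. Their poses are not given: they have to be found in the camera images.
- vase_tiny_center (a point): the shortest of the four loose turned wooden bud vases, plain mid-brown wood, all one shape: a round barrel narrowing to a thin neck with a small dark mouth on top. 50 mm tall, straight barrel 30 mm in diameter from 6 to 35 mm above its foot, foot 24 mm across. The point is its centre, half-way up (25 mm above the foot); its z axis points to the mouth. At the start it stands upright on the table
- vase_small_center (a point): the second shortest of the four loose turned wooden bud vases, plain mid-brown wood, all one shape: a round barrel narrowing to a thin neck with a small dark mouth on top. 66 mm tall, straight barrel 38 mm in diameter from 9 to 46 mm above its foot, foot 30 mm across. The point is its centre, half-way up (33 mm above the foot); its z axis points to the mouth. At the start it stands upright on the table
- vase_medium_center (a point): the second tallest of the four loose turned wooden bud vases, plain mid-brown wood, all one shape: a round barrel narrowing to a thin neck with a small dark mouth on top. 84 mm tall, straight barrel 46 mm in diameter from 11 to 59 mm above its foot, foot 37 mm across. The point is its centre, half-way up (42 mm above the foot); its z axis points to the mouth. At the start it stands upright on the table
- vase_large_center (a point): the tallest of the four loose turned wooden bud vases, plain mid-brown wood, all one shape: a round barrel narrowing to a thin neck with a small dark mouth on top. 104 mm tall, straight barrel 56 mm in diameter from 14 to 73 mm above its foot, foot 45 mm across. The point is its centre, half-way up (52 mm above the foot); its z axis points to the mouth. At the start it stands upright on the table
- disc1_top (a point): cork disc, 70 mm in diameter, 4 mm thick, fixed on the dark wooden drying board (18 mm thick, 120 mm wide, 500 mm long); the four discs stand in a row along the board about 90 mm apart. This is the first from the robot's left (+y) end. The point is the centre of its top face, where a vase's foot stands; x axis across the board, away from the robot, y axis along the row to the left
- disc2_top (a point): cork disc, 70 mm in diameter, 4 mm thick, fixed on the dark wooden drying board (18 mm thick, 120 mm wide, 500 mm long); the four discs stand in a row along the board about 90 mm apart. This is the second from the left (+y). The point is the centre of its top face, where a vase's foot stands; x axis across the board, away from the robot, y axis along the row to the left
- disc3_top (a point): cork disc, 70 mm in diameter, 4 mm thick, fixed on the dark wooden drying board (18 mm thick, 120 mm wide, 500 mm long); the four discs stand in a row along the board about 90 mm apart. This is the third from the left (+y). The point is the centre of its top face, where a vase's foot stands; x axis across the board, away from the robot, y axis along the row to the left
- disc4_top (a point): cork disc, 70 mm in diameter, 4 mm thick, fixed on the dark wooden drying board (18 mm thick, 120 mm wide, 500 mm long); the four discs stand in a row along the board about 90 mm apart. This is the last, at the right (-y) end. The point is the centre of its top face, where a vase's foot stands; x axis across the board, away from the robot, y axis along the row to the left
- end_stop_top (a point): the upright end stop: a pale wooden plate 60 mm wide, 18 mm thick and 92 mm tall on a small foot, fixed on the board about 87 mm beyond the last disc at one end of the row (left or right, it changes); at the other end stands a low round pale puck 22 mm high. The point is the middle of the top edge
- oil_jar: closed amber glass jar of finishing oil with a steel cap, 36 mm in diameter, 62 mm tall, standing loose among the vases; origin at the centre of its underside. Leave it alone. (The 36 mm high dark wooden knob blank and the steel ring nearby are clutter, not part of the set)
Things that resemble listed ones, but are neither listed nor needed, are in the scene too. Leave any red look-alike of the part that bears vase_large_center alone. Leave any turquoise look-alike of the part that bears vase_tiny_center alone.

How it is judged:
By the outcome, as a careful person would: the job done as asked, in the order asked, and still so for the second after the job is handed in, with the robot touching nothing.
It also fails if it takes over 102 s, if anything falls off the work surface, if the arm or the gripper's body presses on something with over 40 N, if the wrist force passes 120 N, or if a joint passes its speed limit or range.

## Working session

There is one attempt and no reset: what is moved stays moved. The work goes in short steps, Python scripts to look and compute and a tool call to move; the robot and the scene stay as the last step left them, time stands still between calls to the robot, and variables do not carry over. Pictures are saved under pics/ and viewed, at most 14 in all, crops included, and the job is handed in when it is done.

Besides the shell and the picture viewer there is one more tool, called after "Call:" in YAML: its name, and indented under it one key for each argument. move_arm: Moves the arm, as the interface text tells. Its arguments: {"type":"object","properties":{"steps":{"type":"array","items":{"type":"object","properties":{"dx":{"type":"number"},"dy":{"type":"number"},"dz":{"type":"number"},"spin":{"type":"number"}}}},"claw":{"type":"number"},"squeeze":{"type":"number"}},"required":["steps"]}

```bash
ls; mkdir -p pics
python3 - <<'E'
from bench import telemetry, imaging, job, r
import cv2,numpy as np
s=telemetry.read_state();print(s['time'],s['ee_pos'],s['eef_rot'],s['width'],r.tips_ahead)
for n in ['scene','top']:
    c=imaging.camera(n);cv2.imwrite(f'pics/{n}0.png',c['img'][:,:,::-1]);np.savez(f'{n}0.npz',**c);print(n,c['camera_matrix'].tolist(),np.round(c['D'],4),np.round(c['R'],3).tolist(),np.round(-c['R'].T@c['t'],3))
E
```

```text
pics
0.0 [ 0.15082159 -0.60639037  0.40395996] [ 9.92580934e-01  1.21583600e-01 -1.26981986e-04 -7.08604259e-04] 0.08697160204032738 0.1822
scene [[479.3025442625292, 0.0, 323.4516922394289], [0.0, 479.3025442625292, 242.38873457430034], [0.0, 0.0, 1.0]] [-0.008  0.     0.     0.     0.   ] [[0.663, 0.749, 0.012], [0.5, -0.431, -0.752], [-0.558, 0.504, -0.66]] [ 1.027 -0.465  0.675]
top [[546.522509064188, 0.0, 311.73255816178573], [0.0, 546.522509064188, 238.8415171845429], [0.0, 0.0, 1.0]] [-0.0224  0.      0.      0.      0.    ] [[0.023, -1.0, 0.005], [-0.995, -0.023, -0.095], [0.095, -0.002, -0.995]] [ 0.411 -0.002  1.241]
```

View pics/top0.png

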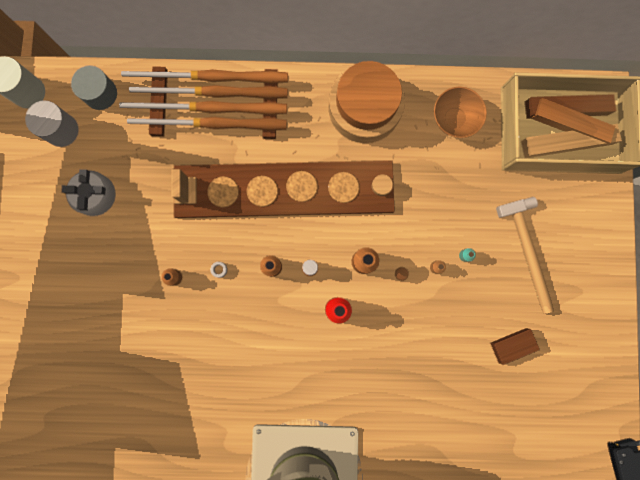

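View pics/scene0.png

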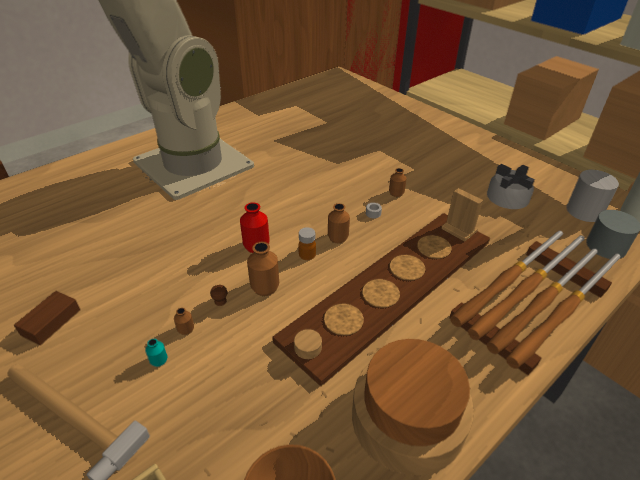

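The top view (left = +y) shows the end stop at about (185,185), by disc1. The discs are at about (223,191), (262,191), (301,186) and (343,187). The vases are small (172,277), medium (270,265), large (366,260) and tiny (438,267). The jar is at (310,268), the red look-alike at (338,310) and the turquoise one at (468,255). The scene view agrees.

```bash
cat > h.py <<'E'
import numpy as np,cv2
def ray(c,px,z):
    u=cv2.undistortPoints(np.array([[px]],float),c['camera_matrix'],c['D'])[0,0]
    R=c['R'];o=-R.T@c['t'];d=R.T@np.array([u[0],u[1],1.]);return (o+d*(z-o[2])/d[2])
def proj(c,X):
    p,_=cv2.projectPoints(np.array([X],float),cv2.Rodrigues(np.array(c['R']))[0],np.array(c['t']),c['camera_matrix'],c['D']);return p[0,0]
def blob(img,mask,px,r):
    """centroid of the largest blob of mask within r of px"""
    m=np.zeros(mask.shape,np.uint8);cv2.circle(m,tuple(int(v) for v in px),int(r),255,-1)
    m&=mask.astype(np.uint8)*255
    n,l,s,ce=cv2.connectedComponentsWithStats(m)
    if n<2:return None,0
    i=1+np.argmax(s[1:,4]);return ce[i],s[i,4]
def mouth(c,px,z,r,th=60):
    g=c['img'].max(2);p,a=blob(None,g<th,px,r);return (p,a,ray(c,p,z)) if a else None
E
python3 - <<'E'
from h import *
T=dict(np.load('top0.npz'));S=dict(np.load('scene0.npz'))
for n,pt,ps,h in [('small',(170,277),(399,172),.066),('medium',(268,265),(339,208),.084),('large',(368,259),(262,247),.104),('tiny',(438,267),(182,313),.05)]:
    for c,p in ((T,pt),(S,ps)):
        q=mouth(c,p,h,9 if h>.06 else 6);print(n,q and (np.round(q[0],1),q[1],np.round(q[2],3)))
for p in [(223,191),(262,191),(301,186),(343,187)]:print('disc',np.round(ray(T,p,.022),3))
print('jar',np.round(ray(T,(310,268),.062),3),'red',np.round(ray(T,(339,310),.1),3),'turq',np.round(ray(T,(468,255),.05),3))
im=T['img'][150:330,150:480,::-1]
cv2.imwrite('pics/crop.png',cv2.resize(im,None,fx=2.4,fy=2.4,interpolation=cv2.INTER_CUBIC))
E
```

```text
small (array([167.1, 276.2]), np.int32(23), array([0.435, 0.304, 0.066]))
small (array([399., 170.]), np.int32(15), array([0.436, 0.304, 0.066]))
medium (array([269.3, 265. ]), np.int32(40), array([0.463, 0.084, 0.084]))
medium (array([338.9, 206.1]), np.int32(36), array([0.464, 0.085, 0.084]))
large (array([367.8, 259.1]), np.int32(66), array([ 0.48 , -0.123,  0.104]))
large (array([260.7, 246.7]), np.int32(78), array([ 0.48 , -0.121,  0.104]))
tiny None
tiny (array([180.4, 310.7]), np.int32(24), array([ 0.472, -0.287,  0.05 ]))
disc [0.631 0.198 0.022]
disc [0.633 0.11  0.022]
disc [0.646 0.022 0.022]
disc [ 0.646 -0.073  0.022]
jar [ 0.46  -0.002  0.062] red [ 0.373 -0.065  0.1  ] turq [ 0.497 -0.348  0.05 ]
```

View pics/crop.png

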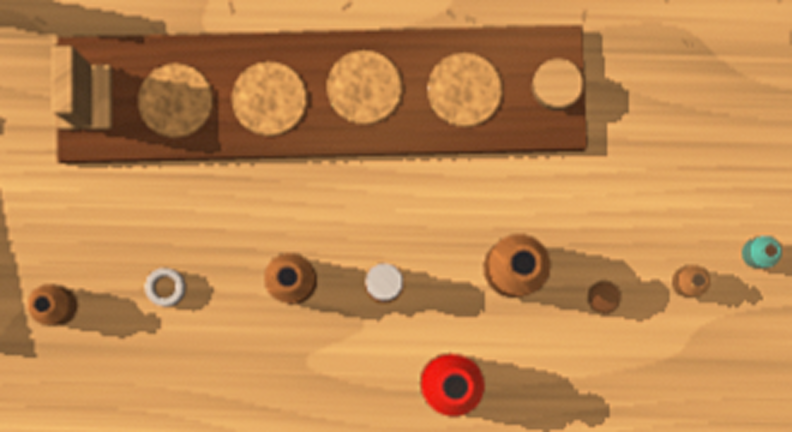

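Run:
```python
from h import *
T=dict(np.load('top0.npz'));S=dict(np.load('scene0.npz'))
for d in [(222.6,191.4),(261.8,191),(301.4,186),(343.5,187.2)]:
    X=ray(T,d,.022);q=proj(S,X);print('T',np.round(X,4),'predicted scene px',q.round(1))
    # ring-consistent refinement: cork brightness relative to board, ellipse fit in both views
    for n,c,p,r in (('T',T,d,21),('S',S,q,27)):
        hsv=cv2.cvtColor(c['img'],cv2.COLOR_RGB2HSV).astype(float)
        g=c['img'][:,:,1].astype(np.uint8);m=np.zeros(g.shape,np.uint8);cv2.circle(m,tuple(int(round(v)) for v in p),r,255,-1)
        t,_=cv2.threshold(g[m>0].reshape(-1,1),0,255,cv2.THRESH_OTSU)
        b=cv2.morphologyEx(((g>t)&(m>0)).astype(np.uint8),cv2.MORPH_CLOSE,np.ones((5,5)))
        cs=max(cv2.findContours(b,0,1)[0],key=cv2.contourArea);e=cv2.fitEllipse(cv2.convexHull(cs));print('  ',n,np.round(e[0],1),np.round(e[1],1),np.round(ray(c,e[0],.022),4))
for z in (.05,.1,.15):print('block near edge',ray(T,(368,127),z).round(3), proj(S,ray(T,(368,62),z)).round(), proj(S,ray(T,(368,127),z)).round())
```

```text
T [0.6299 0.199  0.022 ] predicted scene px [433.3 245.5]
   T [222.5 190.9] [30.  30.5] [0.6309 0.1992 0.022 ]
   S [417.3 262.9] [ 7.7 23.2] [0.6421 0.1339 0.022 ]
T [0.6329 0.1105 0.022 ] predicted scene px [405.9 265.9]
   T [261.4 190.5] [30.  30.4] [0.634  0.1114 0.022 ]
   S [407.3 266.8] [24.2 35.5] [0.6364 0.1105 0.022 ]
T [0.6465 0.0213 0.022 ] predicted scene px [379.7 291.7]
   T [301.1 185.7] [30.  30.4] [0.6471 0.0221 0.022 ]
   S [380.8 292.5] [27.1 37.6] [0.6493 0.0213 0.022 ]
T [ 0.646 -0.074  0.022] predicted scene px [342.  317.8]
   T [342.9 186.7] [29.9 30.5] [ 0.647  -0.0726  0.022 ]
   S [343.6 318.8] [30.8 39.5] [ 0.6496 -0.0736  0.022 ]
block near edge [ 0.778 -0.125  0.05 ] [461. 448.] [378. 375.]
block near edge [ 0.763 -0.12   0.1  ] [458. 415.] [376. 346.]
block near edge [ 0.748 -0.114  0.15 ] [454. 380.] [374. 316.]
```

Call:
move_arm:
  steps:
    - {"spin":-0.14}
    - {"spin":-0.14}
    - {"spin":-0.14}
    - {"spin":-0.14}
    - {"spin":-0.14}
    - {"spin":-0.14}
    - {"spin":-0.14}
    - {"spin":-0.14}
    - {"spin":-0.14}
    - {"spin":-0.067}
    - {}
  claw: 8.7

```text
$.steps[0]: bad value
```

Call:
move_arm:
  steps:
    - {"dx":0,"dy":0,"dz":0,"spin":-0.14}
    - {"dx":0,"dy":0,"dz":0,"spin":-0.14}
    - {"dx":0,"dy":0,"dz":0,"spin":-0.14}
    - {"dx":0,"dy":0,"dz":0,"spin":-0.14}
    - {"dx":0,"dy":0,"dz":0,"spin":-0.14}
    - {"dx":0,"dy":0,"dz":0,"spin":-0.14}
    - {"dx":0,"dy":0,"dz":0,"spin":-0.14}
    - {"dx":0,"dy":0,"dz":0,"spin":-0.14}
    - {"dx":0,"dy":0,"dz":0,"spin":-0.14}
    - {"dx":0,"dy":0,"dz":0,"spin":-0.067}
    - {"dx":0,"dy":0,"dz":0,"spin":0}
  claw: 8.7

```text
time: 1.2
ee_pos: [0.1508, -0.6065, 0.4043]
eef_rot: [0.707, 0.707, 0.0, -0.0]
ft_force: [-0.3, -0.5, -0.0]
width: 0.0871
grip_force: 0.0
```

Call:
move_arm:
  steps:
    - {"dx":4,"dy":2.7,"dz":0,"spin":0}
    - {"dx":4,"dy":2.7,"dz":0,"spin":0}
    - {"dx":4,"dy":2.7,"dz":0,"spin":0}
    - {"dx":4,"dy":2.7,"dz":0,"spin":0}
    - {"dx":4,"dy":2.7,"dz":0,"spin":0}
    - {"dx":4,"dy":2.7,"dz":0,"spin":0}
    - {"dx":4,"dy":2.7,"dz":0,"spin":0}
    - {"dx":4,"dy":2.7,"dz":0,"spin":0}
    - {"dx":4,"dy":2.7,"dz":0,"spin":0}
    - {"dx":4,"dy":2.7,"dz":0,"spin":0}
    - {"dx":4,"dy":2.7,"dz":0,"spin":0}
    - {"dx":0,"dy":0,"dz":0,"spin":0}

```text
time: 2.4
ee_pos: [0.4505, -0.1603, 0.4052]
eef_rot: [0.705, 0.709, 0.001, 0.0]
ft_force: [-0.1, 0.5, 0.2]
width: 0.0866
grip_force: 0.0
```

Call:
move_arm:
  steps:
    - {"dx":3.8,"dy":3.0,"dz":0,"spin":0}
    - {"dx":0,"dy":0,"dz":0,"spin":0}
    - {"dx":0,"dy":0,"dz":0,"spin":0}

```text
time: 2.7
ee_pos: [0.4781, -0.1279, 0.4045]
eef_rot: [0.707, 0.707, 0.0, -0.0]
ft_force: [-1.3, -0.7, -0.5]
width: 0.0871
grip_force: 0.0
```

Run:
```python
from bench import telemetry, imaging
from h import *
s=telemetry.read_state();print(s['time'],s['ee_pos'],s['eef_rot'])
c=imaging.camera('wrist');np.savez('w0.npz',**c);cv2.imwrite('pics/w0.png',c['img'][:,:,::-1])
print(-c['R'].T@c['t'],proj(c,[.48,-.122,.104]))
```

```text
2.7 [ 0.4780922  -0.12786861  0.40449827] [ 7.06943806e-01  7.07269641e-01  4.40330610e-05 -3.29935370e-04]
[ 0.47604108 -0.04425142  0.38481669] [324.80556312 222.86756022]
```

View pics/w0.png

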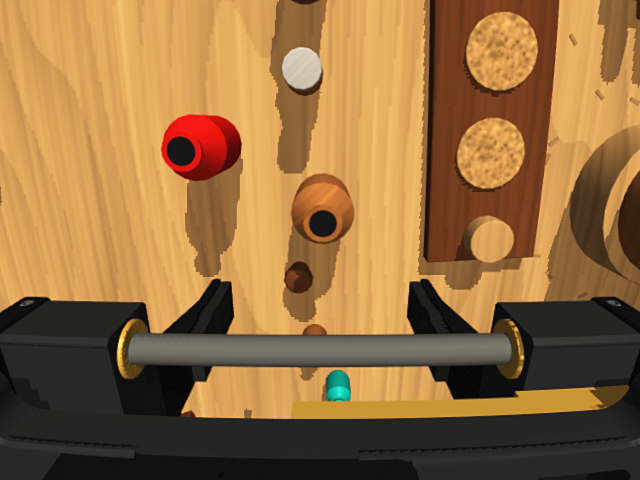

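The wrist view shows the large vase's mouth at (322,222), which agrees with the predicted (325,223) to within 2 mm. The red look-alike's mouth is at (181,151), clear of the descent. I'll grasp now.

Call:
move_arm:
  steps:
    - {"dx":0.6,"dy":0.1,"dz":3,"spin":0}
    - {"dx":0,"dy":0,"dz":4,"spin":0}
    - {"dx":0,"dy":0,"dz":4,"spin":0}
    - {"dx":0,"dy":0,"dz":4,"spin":0}
    - {"dx":0,"dy":0,"dz":2,"spin":0}
    - {"dx":0,"dy":0,"dz":1,"spin":0}
    - {"dx":0,"dy":0,"dz":0,"spin":0}
    - {"dx":0,"dy":0,"dz":0,"spin":0}

```text
time: 3.55
ee_pos: [0.4792, -0.1231, 0.2258]
eef_rot: [0.707, 0.707, 0.0, 0.001]
ft_force: [0.1, -0.2, 0.0]
width: 0.0865
grip_force: 0.0
```

Call:
move_arm:
  steps:
    - {"dx":0,"dy":0,"dz":0,"spin":0}
    - {"dx":0,"dy":0,"dz":0,"spin":0}
    - {"dx":0,"dy":0,"dz":0,"spin":0}
    - {"dx":0,"dy":0,"dz":0,"spin":0}
    - {"dx":0,"dy":0,"dz":0,"spin":0}
    - {"dx":0,"dy":0,"dz":0,"spin":0}
    - {"dx":0,"dy":0,"dz":0,"spin":0}
    - {"dx":0,"dy":0,"dz":0,"spin":0}
    - {"dx":0,"dy":0,"dz":0,"spin":0}
    - {"dx":0,"dy":0,"dz":0,"spin":0}
  claw: 4.5
  squeeze: 20

```text
time: 4.55
ee_pos: [0.479, -0.1225, 0.2249]
eef_rot: [0.707, 0.707, 0.0, 0.0]
ft_force: [0.2, 0.1, 3.5]
width: 0.0554
grip_force: 20.0
```

Call:
move_arm:
  steps:
    - {"dx":0,"dy":0,"dz":-1,"spin":0}
    - {"dx":0,"dy":0,"dz":-2,"spin":0}
    - {"dx":0,"dy":0,"dz":-3,"spin":0}
    - {"dx":0,"dy":0,"dz":-3,"spin":0}
    - {"dx":1.5,"dy":0.7,"dz":-2,"spin":0}
    - {"dx":3,"dy":1.5,"dz":0,"spin":0}
    - {"dx":3.5,"dy":1.7,"dz":0,"spin":0}
    - {"dx":3.5,"dy":1.7,"dz":0,"spin":0}
    - {"dx":3.5,"dy":1.7,"dz":0,"spin":0}
    - {"dx":3.5,"dy":1.7,"dz":0,"spin":0}
    - {"dx":3.5,"dy":1.7,"dz":0,"spin":0}
    - {"dx":3.5,"dy":1.7,"dz":0,"spin":0}

```text
time: 5.75
ee_pos: [0.6032, 0.1336, 0.3348]
eef_rot: [0.707, 0.707, -0.0, -0.0]
ft_force: [1.1, -1.0, -0.6]
width: 0.0553
grip_force: 20.0
```

Call:
move_arm:
  steps:
    - {"dx":3.5,"dy":1.7,"dz":0,"spin":0}
    - {"dx":2.0,"dy":0.9,"dz":0,"spin":0}
    - {"dx":1.0,"dy":0.3,"dz":0,"spin":0}
    - {"dx":0,"dy":0,"dz":0,"spin":0}
    - {"dx":0,"dy":0,"dz":0,"spin":0}
    - {"dx":0,"dy":0,"dz":0,"spin":0}

```text
time: 6.35
ee_pos: [0.632, 0.1956, 0.3349]
eef_rot: [0.708, 0.706, -0.0, 0.001]
ft_force: [-0.1, -1.6, -2.1]
width: 0.0555
grip_force: 20.0
```

Run:
```python
from bench import telemetry, imaging
from h import *
s=telemetry.read_state();print(s['time'],s['ee_pos'],s['eef_rot'])
c=imaging.camera('wrist');np.savez('w1.npz',**c);cv2.imwrite('pics/w1.png',c['img'][:,:,::-1])
for d in [(.632,.199),(.635,.111),(.648,.022),(.648,-.073)]:print(proj(c,[*d,.022]))
```

```text
6.35 [0.63196207 0.19564565 0.33487528] [ 7.07822907e-01  7.06389633e-01 -4.04817926e-04  5.04319359e-04]
[322.1618661  221.24815423]
[325.37957895 314.92524564]
[338.09508968 393.53948735]
[336.54461135 462.2672597 ]
```

View pics/w1.png

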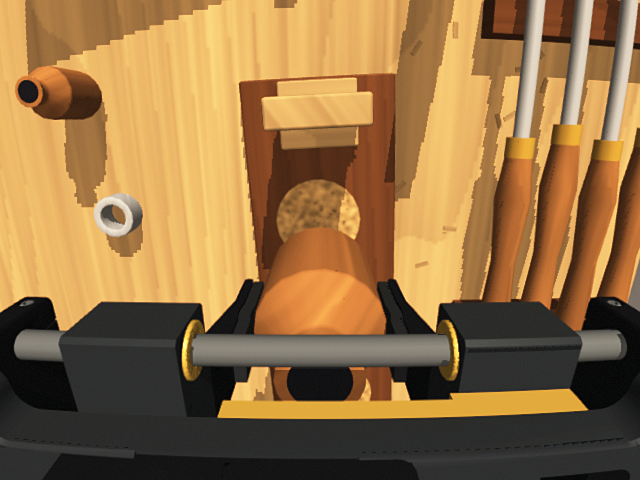

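The wrist view shows disc1 centred at about (318,220), against a predicted (322,221), which is 2 mm off. I'll shift slightly and lower the large vase.

Call:
move_arm:
  steps:
    - {"dx":0.3,"dy":-0.1,"dz":2,"spin":0}
    - {"dx":0,"dy":0,"dz":3,"spin":0}
    - {"dx":0,"dy":0,"dz":2,"spin":0}
    - {"dx":0,"dy":0,"dz":1,"spin":0}
    - {"dx":0,"dy":0,"dz":0.3,"spin":0}
    - {"dx":0,"dy":0,"dz":0.2,"spin":0}
    - {"dx":0,"dy":0,"dz":0,"spin":0}
    - {"dx":0,"dy":0,"dz":0,"spin":0}
    - {"dx":0,"dy":0,"dz":0,"spin":0}

```text
time: 7.3
ee_pos: [0.6311, 0.2006, 0.2505]
eef_rot: [0.707, 0.707, 0.0, 0.0]
ft_force: [-0.1, -0.3, -2.1]
width: 0.0554
grip_force: 20.0
```

Call:
move_arm:
  steps:
    - {"dx":0,"dy":0,"dz":0.1,"spin":0}
    - {"dx":0,"dy":0,"dz":0.1,"spin":0}
    - {"dx":0,"dy":0,"dz":0,"spin":0}
    - {"dx":0,"dy":0,"dz":0,"spin":0}

```text
time: 7.7
ee_pos: [0.6308, 0.2005, 0.2476]
eef_rot: [0.707, 0.707, -0.0, -0.0]
ft_force: [-1.5, 0.2, -2.0]
width: 0.055
grip_force: 20.0
```

Call:
move_arm:
  steps:
    - {"dx":-0.1,"dy":0,"dz":0.05,"spin":0}
    - {"dx":0,"dy":0,"dz":0.05,"spin":0}
    - {"dx":0,"dy":0,"dz":0,"spin":0}
    - {"dx":0,"dy":0,"dz":0,"spin":0}

```text
time: 8.1
ee_pos: [0.6309, 0.1994, 0.247]
eef_rot: [0.707, 0.707, 0.0, 0.0]
ft_force: [-1.5, -1.1, 2.9]
width: 0.0549
grip_force: 20.0
```

Call:
move_arm:
  steps:
    - {"dx":0,"dy":0,"dz":0,"spin":0}
    - {"dx":0,"dy":0,"dz":0,"spin":0}
    - {"dx":0,"dy":0,"dz":0,"spin":0}
    - {"dx":0,"dy":0,"dz":0,"spin":0}
    - {"dx":0,"dy":0,"dz":0,"spin":0}
    - {"dx":0,"dy":0,"dz":-1,"spin":0}
    - {"dx":0,"dy":0,"dz":-3,"spin":0}
    - {"dx":0,"dy":0,"dz":-4,"spin":0}
    - {"dx":0,"dy":0,"dz":-4,"spin":0}
    - {"dx":0,"dy":0,"dz":0,"spin":0}
  claw: 7.8

```text
time: 9.1
ee_pos: [0.6315, 0.2006, 0.3739]
eef_rot: [0.707, 0.707, 0.004, 0.002]
ft_force: [0.7, 0.4, -0.4]
width: 0.0783
grip_force: 0.0
```

Call:
move_arm:
  steps:
    - {"dx":-2.3,"dy":-3.3,"dz":0,"spin":0}
    - {"dx":-2.3,"dy":-3.3,"dz":0,"spin":0}
    - {"dx":-2.3,"dy":-3.4,"dz":0,"spin":0}
    - {"dx":-2.3,"dy":-3.4,"dz":0,"spin":0}
    - {"dx":-2.3,"dy":-3.4,"dz":0,"spin":0}
    - {"dx":0,"dy":0,"dz":0,"spin":0}
    - {"dx":0,"dy":0,"dz":0,"spin":0}
    - {"dx":0,"dy":0,"dz":0,"spin":0}

```text
time: 9.9
ee_pos: [0.4635, 0.0851, 0.3672]
eef_rot: [0.707, 0.707, 0.001, 0.0]
ft_force: [0.4, 0.1, 0.3]
width: 0.0781
grip_force: 0.0
```

Run:
```python
from bench import telemetry, imaging
from h import *
c=imaging.camera('top');cv2.imwrite('pics/t1.png',c['img'][:,:,::-1])
s=telemetry.read_state();print(s['time'],s['ee_pos'],s['eef_rot'])
w=imaging.camera('wrist')
p=proj(w,[.463,.0845,.084]);q=mouth(w,p,.084,25,50);print(p,q)
for n in ('top','scene'):
    c=imaging.camera(n);p=proj(c,[.631,.199,.126]);print(n,p,mouth(c,p,.126,9))
```

```text
9.95 [0.46353079 0.08525389 0.36702473] [ 7.06672031e-01  7.07541026e-01  5.52749804e-04 -1.78208431e-04]
[321.482506  237.7062791] (array([320.24040921, 238.85677749]), np.int32(391), array([0.46206219, 0.08358296, 0.084     ]))
top [214.70449839 181.78169227] (array([214.27419355, 181.87096774]), np.int32(62), array([0.63079194, 0.19988365, 0.126     ]))
scene [442.57696506 205.20954799] (array([443.43333333, 204.85      ]), np.int32(60), array([0.63135746, 0.20117688, 0.126     ]))
```

Call:
move_arm:
  steps:
    - {"dx":-0.1,"dy":-0.1,"dz":3,"spin":0}
    - {"dx":0,"dy":0,"dz":4,"spin":0}
    - {"dx":0,"dy":0,"dz":4,"spin":0}
    - {"dx":0,"dy":0,"dz":3,"spin":0}
    - {"dx":0,"dy":0,"dz":1.5,"spin":0}
    - {"dx":0,"dy":0,"dz":0.8,"spin":0}
    - {"dx":0,"dy":0,"dz":0,"spin":0}
    - {"dx":0,"dy":0,"dz":0,"spin":0}

```text
time: 10.9
ee_pos: [0.4625, 0.0837, 0.2049]
eef_rot: [0.707, 0.707, 0.001, 0.001]
ft_force: [0.2, 0.1, -0.2]
width: 0.078
grip_force: 0.0
```

Call:
move_arm:
  steps:
    - {"dx":0,"dy":0,"dz":0,"spin":0}
    - {"dx":0,"dy":0,"dz":0,"spin":0}
    - {"dx":0,"dy":0,"dz":0,"spin":0}
    - {"dx":0,"dy":0,"dz":0,"spin":0}
    - {"dx":0,"dy":0,"dz":0,"spin":0}
    - {"dx":0,"dy":0,"dz":0,"spin":0}
    - {"dx":0,"dy":0,"dz":0,"spin":0}
    - {"dx":0,"dy":0,"dz":0,"spin":0}
    - {"dx":0,"dy":0,"dz":0,"spin":0}
    - {"dx":0,"dy":0,"dz":0,"spin":0}
  claw: 3.5
  squeeze: 20

```text
time: 11.9
ee_pos: [0.462, 0.0834, 0.2039]
eef_rot: [0.707, 0.707, 0.0, 0.0]
ft_force: [-1.0, -1.3, 4.7]
width: 0.0458
grip_force: 20.0
```

Call:
move_arm:
  steps:
    - {"dx":0,"dy":0,"dz":-1,"spin":0}
    - {"dx":0,"dy":0,"dz":-3,"spin":0}
    - {"dx":0,"dy":0,"dz":-3,"spin":0}
    - {"dx":0,"dy":0,"dz":-3,"spin":0}
    - {"dx":0.5,"dy":2.5,"dz":0,"spin":0}
    - {"dx":0.5,"dy":3.5,"dz":0,"spin":0}
    - {"dx":0.5,"dy":3.5,"dz":0,"spin":0}
    - {"dx":0.5,"dy":3.5,"dz":0,"spin":0}
    - {"dx":0.5,"dy":2.7,"dz":0,"spin":0}
    - {"dx":0.2,"dy":1.5,"dz":0,"spin":0}
    - {"dx":0,"dy":0,"dz":0,"spin":0}
    - {"dx":0,"dy":0,"dz":0,"spin":0}

```text
time: 13.1
ee_pos: [0.6333, 0.1107, 0.3036]
eef_rot: [0.707, 0.707, -0.0, -0.001]
ft_force: [-0.2, 0.5, -0.7]
width: 0.0452
grip_force: 20.0
```

Call:
move_arm:
  steps:
    - {"dx":0,"dy":0,"dz":2,"spin":0}
    - {"dx":0,"dy":0,"dz":3,"spin":0}
    - {"dx":0,"dy":0,"dz":1.5,"spin":0}
    - {"dx":0,"dy":0,"dz":0.7,"spin":0}
    - {"dx":0,"dy":0,"dz":0.3,"spin":0}
    - {"dx":0,"dy":0,"dz":0,"spin":0}
    - {"dx":0,"dy":0,"dz":0,"spin":0}
    - {"dx":0,"dy":0,"dz":0,"spin":0}

```text
time: 13.9
ee_pos: [0.6341, 0.1106, 0.2297]
eef_rot: [0.707, 0.707, 0.001, 0.0]
ft_force: [0.4, -0.7, -1.4]
width: 0.0456
grip_force: 20.0
```

Target contact is at TCP z of about 0.226.

Call:
move_arm:
  steps:
    - {"dx":0,"dy":0,"dz":0.15,"spin":0}
    - {"dx":0,"dy":0,"dz":0.1,"spin":0}
    - {"dx":0,"dy":0,"dz":0.1,"spin":0}
    - {"dx":0,"dy":0,"dz":0,"spin":0}
    - {"dx":0,"dy":0,"dz":0,"spin":0}

```text
time: 14.4
ee_pos: [0.6339, 0.1105, 0.226]
eef_rot: [0.707, 0.707, -0.0, 0.0]
ft_force: [-2.6, -1.0, 6.9]
width: 0.0454
grip_force: 20.0
```

Call:
move_arm:
  steps:
    - {"dx":0,"dy":0,"dz":0,"spin":0}
    - {"dx":0,"dy":0,"dz":0,"spin":0}
    - {"dx":0,"dy":0,"dz":0,"spin":0}
    - {"dx":0,"dy":0,"dz":0,"spin":0}
    - {"dx":0,"dy":0,"dz":0,"spin":0}
    - {"dx":0,"dy":0,"dz":-1,"spin":0}
    - {"dx":0,"dy":0,"dz":-3,"spin":0}
    - {"dx":0,"dy":0,"dz":-4,"spin":0}
    - {"dx":0,"dy":0,"dz":-4,"spin":0}
    - {"dx":0,"dy":0,"dz":-3,"spin":0}
    - {"dx":0,"dy":0,"dz":0,"spin":0}
    - {"dx":0,"dy":0,"dz":0,"spin":0}
  claw: 7

```text
time: 15.6
ee_pos: [0.6338, 0.1106, 0.3762]
eef_rot: [0.707, 0.707, 0.001, 0.001]
ft_force: [-0.9, 0.9, -0.3]
width: 0.0699
grip_force: 0.0
```

Call:
move_arm:
  steps:
    - {"dx":2.7,"dy":-2.8,"dz":0,"spin":0}
    - {"dx":2.7,"dy":-2.8,"dz":0,"spin":0}
    - {"dx":2.7,"dy":-2.8,"dz":0,"spin":0}
    - {"dx":2.7,"dy":-2.8,"dz":0,"spin":0}
    - {"dx":2.7,"dy":-2.8,"dz":0,"spin":0}
    - {"dx":2.7,"dy":-2.8,"dz":0,"spin":0}
    - {"dx":2.7,"dy":-2.8,"dz":0,"spin":0}
    - {"dx":0.4,"dy":-0.3,"dz":0,"spin":0}
    - {"dx":0,"dy":0,"dz":0,"spin":0}
    - {"dx":0,"dy":0,"dz":0,"spin":0}
    - {"dx":0,"dy":0,"dz":0,"spin":0}

```text
time: 16.7
ee_pos: [0.436, 0.3023, 0.3747]
eef_rot: [0.708, 0.706, -0.0, -0.0]
ft_force: [0.1, -0.5, 0.6]
width: 0.0703
grip_force: 0.0
```

Run:
```python
from bench import telemetry, imaging
from h import *
s=telemetry.read_state();print(s['time'],s['ee_pos'],s['eef_rot'])
w=imaging.camera('wrist')
p=proj(w,[.435,.304,.066]);q=mouth(w,p,.066,20,50);print(p,q)
for n in ('top','scene'):
    c=imaging.camera(n);p=proj(c,[.634,.111,.106]);print(n,p,mouth(c,p,.106,9))
```

```text
16.7 [0.43597869 0.30225888 0.37469176] [ 7.07890966e-01  7.06321589e-01 -4.32124992e-04 -8.69344054e-05]
[321.25103893 224.67901015] (array([318.91402715, 225.62443439]), np.int32(221), array([0.43307871, 0.30319491, 0.066     ]))
top [258.12179785 183.22087744] (array([258.15789474, 183.21052632]), np.int32(38), array([0.6340239 , 0.11092469, 0.106     ]))
scene [412.29547004 233.31856509] (array([412.58695652, 233.26086957]), np.int32(46), array([0.63424414, 0.11153622, 0.106     ]))
```

Call:
move_arm:
  steps:
    - {"dx":0.1,"dy":-0.1,"dz":3,"spin":0}
    - {"dx":0,"dy":0,"dz":4,"spin":0}
    - {"dx":0,"dy":0,"dz":4,"spin":0}
    - {"dx":0,"dy":0,"dz":4,"spin":0}
    - {"dx":0,"dy":0,"dz":2,"spin":0}
    - {"dx":0,"dy":0,"dz":1,"spin":0}
    - {"dx":0,"dy":0,"dz":0,"spin":0}
    - {"dx":0,"dy":0,"dz":0,"spin":0}

```text
time: 17.65
ee_pos: [0.4344, 0.3048, 0.1963]
eef_rot: [0.707, 0.707, 0.001, 0.0]
ft_force: [0.7, 0.2, 1.2]
width: 0.0698
grip_force: 0.0
```

Call:
move_arm:
  steps:
    - {"dx":0,"dy":0,"dz":0,"spin":0}
    - {"dx":0,"dy":0,"dz":0,"spin":0}
    - {"dx":0,"dy":0,"dz":0,"spin":0}
    - {"dx":0,"dy":0,"dz":0,"spin":0}
    - {"dx":0,"dy":0,"dz":0,"spin":0}
    - {"dx":0,"dy":0,"dz":0,"spin":0}
    - {"dx":0,"dy":0,"dz":0,"spin":0}
    - {"dx":0,"dy":0,"dz":0,"spin":0}
    - {"dx":0,"dy":0,"dz":0,"spin":0}
    - {"dx":0,"dy":0,"dz":0,"spin":0}
  claw: 2.7
  squeeze: 20

```text
time: 18.65
ee_pos: [0.434, 0.3045, 0.1953]
eef_rot: [0.707, 0.707, 0.0, 0.0]
ft_force: [-1.1, -1.4, 4.7]
width: 0.0372
grip_force: 20.0
```

Call:
move_arm:
  steps:
    - {"dx":0,"dy":0,"dz":-1,"spin":0}
    - {"dx":0,"dy":0,"dz":-3,"spin":0}
    - {"dx":0,"dy":0,"dz":-4,"spin":0}
    - {"dx":0,"dy":0,"dz":-4,"spin":0}
    - {"dx":0,"dy":0,"dz":-3,"spin":0}
    - {"dx":-2,"dy":1.5,"dz":0,"spin":0}
    - {"dx":-3.5,"dy":2.6,"dz":0,"spin":0}
    - {"dx":-3.5,"dy":2.6,"dz":0,"spin":0}
    - {"dx":-3.5,"dy":2.6,"dz":0,"spin":0}
    - {"dx":-3.5,"dy":2.6,"dz":0,"spin":0}
    - {"dx":-3.5,"dy":2.6,"dz":0,"spin":0}
    - {"dx":-3.5,"dy":2.6,"dz":0,"spin":0}

```text
time: 19.85
ee_pos: [0.6055, 0.0729, 0.3458]
eef_rot: [0.707, 0.707, 0.0, 0.0]
ft_force: [0.7, 0.6, -0.1]
width: 0.0373
grip_force: 20.0
```

Call:
move_arm:
  steps:
    - {"dx":-3.5,"dy":2.6,"dz":0,"spin":0}
    - {"dx":-1.7,"dy":1.7,"dz":0,"spin":0}
    - {"dx":0,"dy":0,"dz":0,"spin":0}
    - {"dx":0,"dy":0,"dz":0,"spin":0}
    - {"dx":0,"dy":0,"dz":0,"spin":0}

```text
time: 20.35
ee_pos: [0.6472, 0.024, 0.3456]
eef_rot: [0.706, 0.708, 0.0, -0.0]
ft_force: [-0.2, 0.3, -0.4]
width: 0.0375
grip_force: 20.0
```

Call:
move_arm:
  steps:
    - {"dx":-0.1,"dy":0,"dz":2,"spin":0}
    - {"dx":0,"dy":0,"dz":4,"spin":0}
    - {"dx":0,"dy":0,"dz":3,"spin":0}
    - {"dx":0,"dy":0,"dz":2,"spin":0}
    - {"dx":0,"dy":0,"dz":1,"spin":0}
    - {"dx":0,"dy":0,"dz":0.4,"spin":0}
    - {"dx":0,"dy":0,"dz":0,"spin":0}
    - {"dx":0,"dy":0,"dz":0,"spin":0}
    - {"dx":0,"dy":0,"dz":0,"spin":0}

```text
time: 21.25
ee_pos: [0.6482, 0.0216, 0.2225]
eef_rot: [0.707, 0.707, 0.001, 0.001]
ft_force: [1.3, 0.4, -1.2]
width: 0.0374
grip_force: 20.0
```

Call:
move_arm:
  steps:
    - {"dx":0,"dy":0,"dz":0.2,"spin":0}
    - {"dx":0,"dy":0,"dz":0.2,"spin":0}
    - {"dx":0,"dy":0,"dz":0.1,"spin":0}
    - {"dx":0,"dy":0,"dz":0,"spin":0}
    - {"dx":0,"dy":0,"dz":0,"spin":0}

```text
time: 21.75
ee_pos: [0.648, 0.0215, 0.2174]
eef_rot: [0.707, 0.707, 0.0, 0.0]
ft_force: [-3.6, -1.0, 9.8]
width: 0.0377
grip_force: 20.0
```

Call:
move_arm:
  steps:
    - {"dx":0,"dy":0,"dz":0,"spin":0}
    - {"dx":0,"dy":0,"dz":0,"spin":0}
    - {"dx":0,"dy":0,"dz":0,"spin":0}
    - {"dx":0,"dy":0,"dz":0,"spin":0}
    - {"dx":0,"dy":0,"dz":0,"spin":0}
    - {"dx":0,"dy":0,"dz":-1,"spin":0}
    - {"dx":0,"dy":0,"dz":-3,"spin":0}
    - {"dx":0,"dy":0,"dz":-4,"spin":0}
    - {"dx":0,"dy":0,"dz":-4,"spin":0}
    - {"dx":0,"dy":0,"dz":-3,"spin":0}
  claw: 6

```text
time: 22.75
ee_pos: [0.6479, 0.0219, 0.3699]
eef_rot: [0.707, 0.707, 0.001, 0.001]
ft_force: [0.4, -0.9, -0.2]
width: 0.0602
grip_force: 0.0
```

Call:
move_arm:
  steps:
    - {"dx":-3.4,"dy":-2,"dz":0,"spin":0}
    - {"dx":-3.4,"dy":-2,"dz":0,"spin":0}
    - {"dx":-3.4,"dy":-2,"dz":0,"spin":0}
    - {"dx":-3.4,"dy":-2,"dz":0,"spin":0}
    - {"dx":-3.4,"dy":-2,"dz":0,"spin":0}
    - {"dx":-3.4,"dy":-2,"dz":0,"spin":0}
    - {"dx":-3.4,"dy":-2,"dz":0,"spin":0}
    - {"dx":-3.4,"dy":-2,"dz":0,"spin":0}
    - {"dx":-3.6,"dy":-1.6,"dz":0,"spin":0}
    - {"dx":0,"dy":0,"dz":0,"spin":0}
    - {"dx":0,"dy":0,"dz":0,"spin":0}
    - {"dx":0,"dy":0,"dz":0,"spin":0}

```text
time: 23.95
ee_pos: [0.4725, -0.2853, 0.3668]
eef_rot: [0.706, 0.708, 0.0, 0.0]
ft_force: [0.1, -0.1, 0.3]
width: 0.0601
grip_force: 0.0
```

Run:
```python
from bench import telemetry, imaging
from h import *
s=telemetry.read_state();print(s['time'],s['ee_pos'],s['eef_rot'])
w=imaging.camera('wrist');cv2.imwrite('pics/w3.png',w['img'][:,:,::-1])
p=proj(w,[.472,-.287,.05]);q=mouth(w,p,.05,20,60);print(p,q)
for n in ('top','scene'):
    c=imaging.camera(n);p=proj(c,[.648,.022,.088]);print(n,p,mouth(c,p,.088,9,75))
```

```text
23.95 [ 0.47249198 -0.2852602   0.36676439] [7.06480414e-01 7.07732496e-01 2.95186392e-04 2.27978663e-04]
[321.24918666 226.25473587] (array([318.22556391, 226.77443609]), np.int32(133), array([ 0.46944423, -0.28746339,  0.05      ]))
top [300.65085888 179.3963788 ] (array([301.4 , 179.44]), np.int32(25), array([0.64794336, 0.02039342, 0.088     ]))
scene [383.91304483 266.32203358] (array([383.85 , 266.575]), np.int32(40), array([0.64836545, 0.02144679, 0.088     ]))
```

View pics/w3.png

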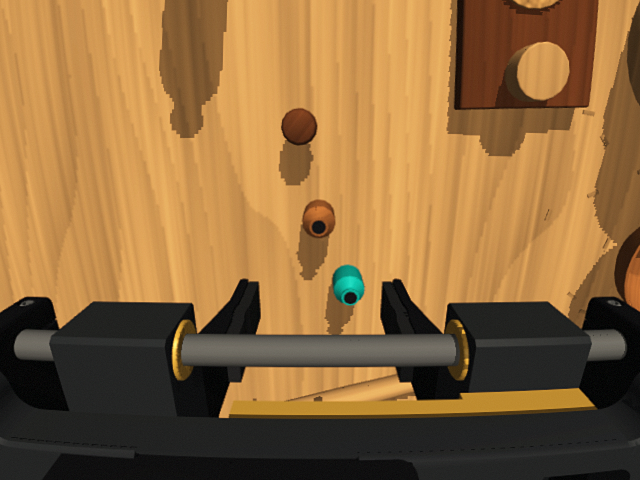

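The wrist view shows the tiny vase's mouth at (318,227), with the turquoise look-alike at (349,297) clear of the fingers.

Call:
move_arm:
  steps:
    - {"dx":-0.1,"dy":-0.1,"dz":3,"spin":0}
    - {"dx":0,"dy":0,"dz":4,"spin":0}
    - {"dx":0,"dy":0,"dz":4,"spin":0}
    - {"dx":0,"dy":0,"dz":3.5,"spin":0}
    - {"dx":0,"dy":0,"dz":2,"spin":0}
    - {"dx":0,"dy":0,"dz":1,"spin":0}
    - {"dx":0,"dy":0,"dz":0.4,"spin":0}
    - {"dx":0,"dy":0,"dz":0,"spin":0}
    - {"dx":0,"dy":0,"dz":0,"spin":0}

```text
time: 25.0
ee_pos: [0.4715, -0.2877, 0.1885]
eef_rot: [0.707, 0.707, 0.0, 0.001]
ft_force: [0.7, -0.3, 0.8]
width: 0.0604
grip_force: 0.0
```

Call:
move_arm:
  steps:
    - {"dx":0,"dy":0,"dz":0,"spin":0}
    - {"dx":0,"dy":0,"dz":0,"spin":0}
    - {"dx":0,"dy":0,"dz":0,"spin":0}
    - {"dx":0,"dy":0,"dz":0,"spin":0}
    - {"dx":0,"dy":0,"dz":0,"spin":0}
    - {"dx":0,"dy":0,"dz":0,"spin":0}
    - {"dx":0,"dy":0,"dz":0,"spin":0}
    - {"dx":0,"dy":0,"dz":0,"spin":0}
    - {"dx":0,"dy":0,"dz":0,"spin":0}
    - {"dx":0,"dy":0,"dz":0,"spin":0}
  claw: 1.9
  squeeze: 20

```text
time: 26.0
ee_pos: [0.4709, -0.2876, 0.1873]
eef_rot: [0.707, 0.707, -0.0, 0.0]
ft_force: [-1.2, -0.7, 2.5]
width: 0.0294
grip_force: 20.0
```

Call:
move_arm:
  steps:
    - {"dx":0,"dy":0,"dz":-1,"spin":0}
    - {"dx":0,"dy":0,"dz":-3,"spin":0}
    - {"dx":0,"dy":0,"dz":-3,"spin":0}
    - {"dx":0,"dy":0,"dz":-2,"spin":0}
    - {"dx":2.5,"dy":2,"dz":0,"spin":0}
    - {"dx":3.5,"dy":3,"dz":0,"spin":0}
    - {"dx":3.5,"dy":3,"dz":0,"spin":0}
    - {"dx":3.5,"dy":3,"dz":0,"spin":0}
    - {"dx":3.5,"dy":3,"dz":0,"spin":0}
    - {"dx":3,"dy":2.5,"dz":0,"spin":0}
    - {"dx":1.9,"dy":1.2,"dz":0,"spin":0}
    - {"dx":0,"dy":0,"dz":0,"spin":0}

```text
time: 27.2
ee_pos: [0.6489, -0.0689, 0.2778]
eef_rot: [0.705, 0.709, 0.001, -0.001]
ft_force: [-0.5, 0.1, -0.9]
width: 0.0294
grip_force: 20.0
```

Call:
move_arm:
  steps:
    - {"dx":0,"dy":0,"dz":2,"spin":0}
    - {"dx":0,"dy":0,"dz":2.5,"spin":0}
    - {"dx":0,"dy":0,"dz":1.2,"spin":0}
    - {"dx":0,"dy":0,"dz":0.6,"spin":0}
    - {"dx":0,"dy":0,"dz":0,"spin":0}
    - {"dx":0,"dy":0,"dz":0,"spin":0}
    - {"dx":0,"dy":0,"dz":0,"spin":0}

```text
time: 27.9
ee_pos: [0.6482, -0.0736, 0.2154]
eef_rot: [0.707, 0.707, 0.0, 0.001]
ft_force: [0.0, -0.2, -1.5]
width: 0.0291
grip_force: 20.0
```

Call:
move_arm:
  steps:
    - {"dx":0,"dy":0,"dz":0.3,"spin":0}
    - {"dx":0,"dy":0,"dz":0.2,"spin":0}
    - {"dx":0,"dy":0,"dz":0.1,"spin":0}
    - {"dx":0,"dy":0,"dz":0,"spin":0}
    - {"dx":0,"dy":0,"dz":0,"spin":0}

```text
time: 28.4
ee_pos: [0.648, -0.0735, 0.2093]
eef_rot: [0.707, 0.707, -0.0, 0.0]
ft_force: [-3.8, -1.4, 10.0]
width: 0.0297
grip_force: 20.0
```

Call:
move_arm:
  steps:
    - {"dx":0,"dy":0,"dz":0,"spin":0}
    - {"dx":0,"dy":0,"dz":0,"spin":0}
    - {"dx":0,"dy":0,"dz":0,"spin":0}
    - {"dx":0,"dy":0,"dz":0,"spin":0}
    - {"dx":0,"dy":0,"dz":0,"spin":0}
    - {"dx":0,"dy":0,"dz":-1,"spin":0}
    - {"dx":0,"dy":0,"dz":-3,"spin":0}
    - {"dx":0,"dy":0,"dz":-4,"spin":0}
    - {"dx":0,"dy":0,"dz":-4,"spin":0}
    - {"dx":0,"dy":0,"dz":-4,"spin":0}
  claw: 5.5

```text
time: 29.4
ee_pos: [0.6476, -0.0733, 0.3707]
eef_rot: [0.707, 0.707, 0.0, 0.0]
ft_force: [1.5, -0.0, 0.1]
width: 0.0546
grip_force: 0.0
```

Call:
move_arm:
  steps:
    - {"dx":-4,"dy":-2,"dz":0,"spin":0}
    - {"dx":-4,"dy":-2,"dz":0,"spin":0}
    - {"dx":-4,"dy":-2,"dz":0,"spin":0}
    - {"dx":-4,"dy":-2,"dz":0,"spin":0}
    - {"dx":-4,"dy":-2,"dz":0,"spin":0}
    - {"dx":-4,"dy":-2,"dz":0,"spin":0}
    - {"dx":0,"dy":0,"dz":0,"spin":0}
    - {"dx":0,"dy":0,"dz":0,"spin":0}

```text
time: 30.2
ee_pos: [0.5273, -0.3145, 0.3689]
eef_rot: [0.708, 0.706, 0.0, 0.0]
ft_force: [0.3, 1.2, 0.2]
width: 0.0553
grip_force: 0.0
```

Run:
```python
from bench import telemetry, imaging
from h import *
C={n:imaging.camera(n) for n in ('top','scene')}
for n,c in C.items():
    for X in [(.631,.2,.126),(.634,.111,.106),(.648,.0215,.088),(.648,-.073,.072)]:
        q=mouth(c,proj(c,X),X[2],7,75);print(n,X,q and q[2].round(4))
a=C['top']['img'][140:340,140:500];b=C['scene']['img'][150:400,140:500]
cv2.imwrite('pics/fin.png',cv2.resize(np.vstack([a,b]),None,fx=1.3,fy=1.3)[:,:,::-1])
```

```text
top (0.631, 0.2, 0.126) [0.631  0.1997 0.126 ]
top (0.634, 0.111, 0.106) [0.6338 0.1109 0.106 ]
top (0.648, 0.0215, 0.088) [0.6479 0.0204 0.088 ]
top (0.648, -0.073, 0.072) [ 0.6478 -0.0734  0.072 ]
scene (0.631, 0.2, 0.126) [0.6314 0.201  0.126 ]
scene (0.634, 0.111, 0.106) [0.6343 0.1114 0.106 ]
scene (0.648, 0.0215, 0.088) [0.6484 0.0214 0.088 ]
scene (0.648, -0.073, 0.072) [ 0.6483 -0.0728  0.072 ]
```

View pics/fin.png

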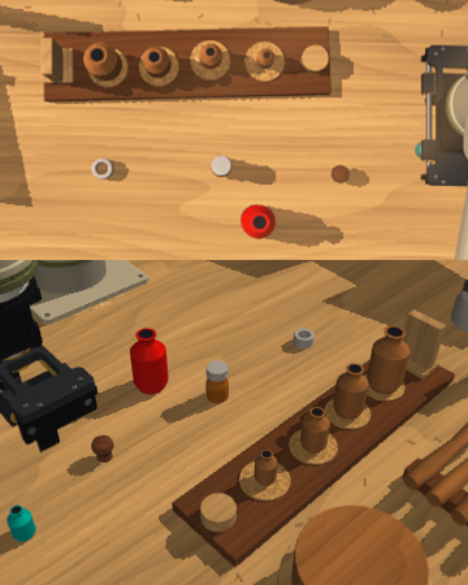

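The final views show all four vases upright and centred on their discs, stepping down from the end stop. The jar (221,165 in the crop) and both look-alikes have not been disturbed.

```bash
python3 -c "
from bench import job;print(job.close_job())"
```

```text
the job is handed in; nothing more can be done
None
```

The job is handed in: the four vases stand upright within about 2 mm of their disc centres, tallest next to the end stop and stepping down to the shortest, with the oil jar and both look-alikes left where they were; it took about 30 s of the 102 s allowed.

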